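# Count three plant-food tablets into the tray's trough

## Task

Sweep exactly three of the five plant-food tablets off the counting tray's deck into its trough, then push the trough's stiff lid fully shut and hold it down with a steady push of about 20 N for half a second so that its seal bites (more than 40 N would crack it). Only after that, sweep the two left over out through the gap in the tray's rim into the storage box, and leave the other things on the sill where they are.

Things in the scene. Friction and masses are not known exactly. Their poses are not given: they have to be found in the camera images.
- tray: White plastic counting tray, fixed. Origin: on the marble under the deck's middle, z up. Flat deck x -95 to 95 mm, y -80 to 80 mm, top 70 mm up. Rims 4 mm thick, 8 mm high on both x sides and on the -y edge but for a gap; no rim at +y, where the deck drops into the trough.
- trough (a point): Middle of the trough's grey floor, tray frame (0, 103, 56) mm. The trough runs along the deck's +y edge: y 80 to 126 mm (46 wide), x -91 to 91 mm, 14 mm deep below the deck. Its outer wall is 4 mm thick and as high as the deck; the side rims run on past it. A tablet left leaning on the deck's edge, not flat on the floor, keeps the lid from shutting.
- gap (a point): Middle of the gap in the rim on the deck's -y edge, at deck height, tray frame (0, -80, 70) mm. The gap is 79 mm wide (x -39.5 to 39.5) and open above; beyond it things fall into the storage box.
- lid: Grey trough lid, 180 x 50 x 5 mm. Origin: middle of its hinge line, tray frame (0, 130, 73) mm, along the tray's x; its z tips from vertical by the opening angle: 0 shut (flat, top 76 mm up), 1.57 rad upright, starts leaning outward at 1.85 to 2.2. Stiff hinge: stays where left; 5 N at the free edge upright, 7.5 N near shut. Its seal bites if it is held shut with 15 N or more; cracks over 40 N.
- lid_edge (a point): Midpoint of the lid's free edge, on the face that is uppermost when shut, 50 mm from the hinge. It lies over the deck's edge (tray y 80 mm) when shut.
- storage_box: Grey plastic storage box, open on top, fixed, outside 170 mm (x) by 130 mm (y) by 56 mm high, walls 4 mm; its own lid with a black flip latch hangs down its far side. Origin: centre of its underside. It stands under the tray's gap, its near wall tucked beneath the deck's -y edge, so that what goes over the edge in the gap falls into it.
- tablet1: One of five alike round pressed plant-food tablets, grey, 30 mm across, 12 mm thick, 10 to 20 g, lying flat on the tray's deck at the start: three on the half by the trough, two on the half by the gap. Origin at its centre.
- tablet2: One of five alike round pressed plant-food tablets, grey, 30 mm across, 12 mm thick, 10 to 20 g, lying flat on the tray's deck at the start: three on the half by the trough, two on the half by the gap. Origin at its centre.
- tablet3: One of five alike round pressed plant-food tablets, grey, 30 mm across, 12 mm thick, 10 to 20 g, lying flat on the tray's deck at the start: three on the half by the trough, two on the half by the gap. Origin at its centre.
- tablet4: One of five alike round pressed plant-food tablets, grey, 30 mm across, 12 mm thick, 10 to 20 g, lying flat on the tray's deck at the start: three on the half by the trough, two on the half by the gap. Origin at its centre.
- tablet5: One of five alike round pressed plant-food tablets, grey, 30 mm across, 12 mm thick, 10 to 20 g, lying flat on the tray's deck at the start: three on the half by the trough, two on the half by the gap. Origin at its centre.
- parsley_pot: Bystander: white ceramic pot of parsley, 96 mm across, 85 mm high (leaves to 150 mm). Origin: centre of its underside.
- vase: Bystander: glass propagation vase, 80 mm across, 120 mm high. Origin: centre of its underside.
- fan_timer: Bystander: black plastic toggle timer, 60 x 80 x 45 mm. Origin: centre of its underside.
- scoop: Bystander: stainless scoop lying on the marble, about 170 mm long, 50 mm wide, 21 mm high. Origin: on the marble at the joint of handle (-x) and blade (+x).

How it is judged:
By the outcome, as a careful person would: the job done as asked, in the order asked, and still so for the second after the job is handed in, with the robot touching nothing.
It also fails if it takes over 67 s, if anything falls off the work surface, if the arm or the gripper's body presses on something with over 40 N, if the wrist force passes 120 N, or if a joint passes its speed limit or range.

## Robot

A 6-joint arm with a two-finger parallel gripper is mounted at the origin on the work surface. World frame = base frame: x ahead of the robot, y to its left, z up, the work surface at z = 0. Lengths are in m, angles in degrees, forces in N, time in s.
With the tool pointing down it reaches from about 0.4 to 0.825 m from the base axis. Payload 7 kg.
Tool frame: the origin (TCP) lies at the centre of the arm's flange, where the gripper is bolted on; the fingertips stand 178 mm ahead of it and the grasp point (between the pads) lies 159 mm ahead of it (ctrl.hold_point_z is the distance from the TCP to the grasp point, in m); z points along the fingers, y is the line along which they close (so a half turn about z gives the same grasp; the last joint's range is limited). The gripper opens to 88 mm and grips with 3 to 60 N. Pads are 19 mm wide; open, the fingers measure 130 mm over their backs; the gripper's body (78 mm by 193 mm) begins 47 mm behind the grasp point.
Start: joints at [-53.68, 20.546, 0.682, 0, -70.136, -16.507], TCP at [0.229, -0.635, 0.405] pointing down, gripper open.
Joint ranges: [-176.03, 176.03], [-82.01, 121.73], [-58.28, 71.71], [-173.87, 95.51], [-174.79, -0.11], [-173.66, 173.66]. Speed limits (degrees/s): [136.94, 136.94, 172.46, 180, 180, 180].

## Interface

Orientations are given as [roll, pitch, yaw] about the fixed x, y, z axes, in that order (R = Rz(yaw) Ry(pitch) Rx(roll)).
In Python, from plant import ctrl gives the robot as it stands.
- The arm moves only by the shell command python3 -m inch 'ROWS'. ROWS is JSON, one flat list of numbers, 7 for each row, row after row: the closure, from 0 (fully open) to 1 (shut), then the shift along the tool's x, y, z in mm, then the turn, a rotation vector about the tool's x, y, z in degrees. In form: [hand, x, y, z, wx, wy, wz, hand, x, y, z, wx, wy, wz, ...]. A call has 1 to 5 rows; each row is the pose to reach, as a shift and turn from the pose commanded when the call began, along the tool's axes at that moment; what a row does not reach only later rows make up. A row lasts 1/10 s, in which the tool goes at most 50 mm and 8.59 degrees, less where a joint would pass 70% of its speed; a pose out of reach is approached as far as the arm can. A call with a gripper value outside its range is refused whole. The fingers move at their own pace and stop on an object; the grip force is fixed at half the most. Time passes only in rows, so rows that repeat a pose let the fingers close. It gives the time, the measured TCP pose, the force, the opening and the grip force at its end, in the units of the state.
- ctrl.get_obs(): the state, without advancing time (a new reading comes with each control period).
- ctrl.snapshot(name): name is "side" or "top" or "wrist"; returns a dict with "frame" (400x640x3 uint8, red, green, blue), "K" (3x3 intrinsics, pixels), "R" (3x3) and "t" (3): a world point X has camera coordinates R X + t. Camera axes: x right, y down, z forward; pixel columns grow to the right and rows downward; lengths in m; the calibration is good to about 2 mm. A picture is of the moment at which its call begins. There is no depth.
- ctrl.close_job(): hands the job in; it is judged then, once.
Trained networks look in a picture, given as the dict that the camera call returned (one of the last four; its "shot" number tells which), for a name from the list of things; names that differ only in an ending like _2 or _b are one class to them, and where a whole thing is asked for, a point or a joint stands for the part that bears it (a point fixed in the world has none). Each returns a list of dicts, best first, with "p" (0 to 1); they miss things now and then, are a little off and sometimes report something else, mostly with a low value. They report only what shows in the picture. A call takes as long as a camera call.
- ctrl.recognise(picture, thing): "location" ([x, y, z] in m, in world coordinates, good to about 4 mm: the middle of the surface that is visible of it).
- ctrl.trace(picture, thing): "pixels" (400x640 bool, what is visible of it).
- ctrl.mark_of(picture, thing): "location" ([x, y, z] in m, in world coordinates, good to about 4 mm: a listed point, or the origin of a listed thing).
The state is a dict: "clock": time; "joint_pos": joint angles; "qvel": joint speeds; "tau": joint torques, N m; "tool_pos": TCP position; "orientation": TCP orientation; "force": force on the tool from outside, world axes, zero at the start; "moment": the same for the moment, N m; "opening": finger opening in m; "gripper_force": force on a finger pad.
Only numpy, scipy, OpenCV 4.12 (cv2) and the standard library are available. Lean on these libraries where they do the work, as an engineer would, in place of code of your own. Each camera call takes 0.05 s, during which the arm holds its last target. There are 200 camera calls.

## Working session

There is one attempt and no reset: what is moved stays moved. The work goes in short steps, Python scripts to look and compute and a shell command to move; the robot and the scene stay as the last step left them, time stands still between calls to the robot, and variables do not carry over. Pictures are saved under pics/ and viewed, at most 10 in all, crops included, and the job is handed in when it is done.

```bash
mkdir -p pics; ls; cat > h.py <<'E'
from plant import ctrl
import numpy as np, cv2
def snap(n,fn=None):
    s=ctrl.snapshot(n)
    if fn: cv2.imwrite('pics/'+fn,s['frame'][:,:,::-1])
    return s
E
python3 - <<'E'
from h import *
for n in ['top','side']:
    s=snap(n,n+'0.png')
    for t in ['tray','trough','gap','lid','lid_edge','storage_box','parsley_pot','vase','fan_timer','scoop']:
        r=ctrl.mark_of(s,t)
        print(n,t,[(np.round(d['location'],3).tolist(),round(d['p'],2)) for d in r[:2]])
    r=ctrl.recognise(s,'tablet1'); print('rec',[(np.round(d['location'],3).tolist(),round(d['p'],2)) for d in r[:8]])
o=ctrl.get_obs();print(o)
E
```

```text
pics
top tray [([0.595, -0.052, 0.0], 0.84)]
top trough [([0.577, 0.052, 0.056], 0.96)]
top gap [([0.601, -0.128, 0.07], 0.92), ([0.626, 0.409, -0.001], 0.51)]
top lid [([0.576, 0.08, 0.076], 0.84)]
top lid_edge [([0.569, 0.1, 0.12], 0.75)]
top storage_box [([0.606, -0.173, -0.003], 0.68)]
top parsley_pot [([0.626, 0.407, 0.002], 0.74)]
top vase [([0.587, -0.44, 0.003], 0.63), ([0.597, -0.033, 0.079], 0.57)]
top fan_timer [([0.409, -0.41, 0.004], 0.91)]
top scoop [([0.411, 0.452, -0.0], 0.8), ([0.601, -0.129, 0.07], 0.55)]
rec [([0.593, -0.03, 0.084], 0.68), ([0.632, -0.025, 0.081], 0.61), ([0.634, -0.102, 0.082], 0.52)]
side tray [([0.592, -0.05, 0.004], 0.83), ([0.566, -0.108, 0.077], 0.51)]
side trough [([0.582, 0.051, 0.058], 0.83)]
side gap [([0.603, -0.132, 0.074], 0.82)]
side lid [([0.573, 0.077, 0.071], 0.57), ([0.626, 0.406, -0.005], 0.35)]
side lid_edge [([0.574, 0.093, 0.118], 0.95), ([0.638, -0.026, 0.08], 0.45)]
side storage_box [([0.606, -0.174, 0.004], 0.77)]
side parsley_pot [([0.628, 0.402, -0.005], 0.82), ([0.593, -0.051, 0.003], 0.32)]
side vase [([0.574, 0.094, 0.
[... 178 characters left out ...]
62, -0.102, 0.079], 0.39)]
{'clock': 1.2, 'joint_pos': array([-5.36811691e+01,  2.05449738e+01,  6.81878142e-01,  6.12708127e-04,
       -7.01369786e+01, -1.65064725e+01]), 'qvel': array([-0.06581861, -0.00072147, -0.01643701, -0.02029541,  0.03781809,
        0.08047465]), 'tau': array([ 5.30879461e-04, -5.82391906e+01,  2.93297321e+01,  7.00278059e+00,
        1.24222171e-02, -2.75212113e-05]), 'tool_pos': array([ 0.22874936, -0.6350279 ,  0.40467822]), 'orientation': array([-1.79999908e+02, -5.73619608e-04, -1.60187433e+02]), 'force': array([-0.10951843, -1.21392777, -0.25681267]), 'moment': array([0.02991236, 0.02680913, 0.01035433]), 'gripper_force': 0.0, 'opening': 0.08780997963470709}
```

View images.

View pics/top0.png

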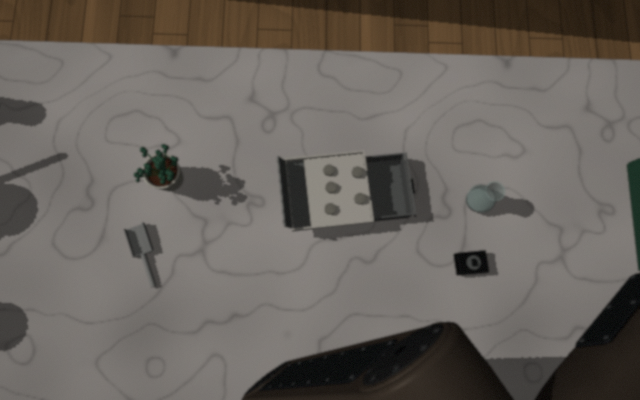

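View pics/side0.png

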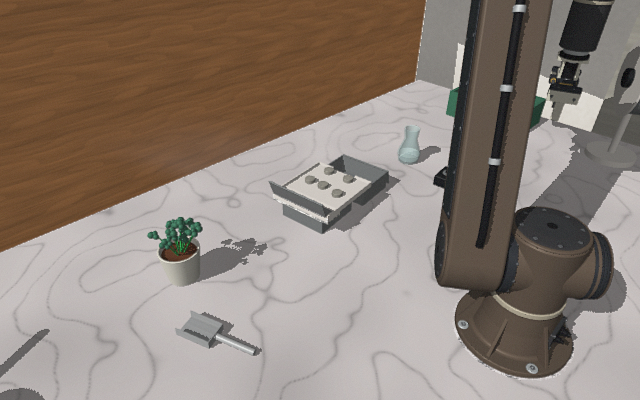

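```bash
cat >> h.py <<'E'
def ray(s,u,v,z):
    d=s['R'].T@np.linalg.inv(s['K'])@[u,v,1]; c=-s['R'].T@s['t']
    return c+d*(z-c[2])/d[2]
def proj(s,X):
    p=s['K']@(s['R']@np.array(X)+s['t']); return p[:2]/p[2]
E
python3 - <<'E'
from h import *
s=snap('top')
f=cv2.resize(s['frame'][140:245,265:430],None,fx=4.8,fy=4.8,interpolation=cv2.INTER_CUBIC)
cv2.imwrite('pics/crop1.png',f[:,:,::-1])
for t in ['tablet1','tablet2']:
    for d in ctrl.trace(s,t):
        m=d['pixels']; v,u=np.nonzero(m); 
        print(t,round(d['p'],2),m.sum(),u.mean().round(1),v.mean().round(1),ray(s,u.mean(),v.mean(),.08).round(4))
for t in ['tray','storage_box','lid']:
    d=ctrl.trace(s,t)
    if d:
        c,sz,a=cv2.minAreaRect(np.argwhere(d[0]['pixels'])[:,::-1].astype(np.float32)); print(t,c,sz,a,d[0]['p'])
for w in [(305,155),(369,154),(374,221),(309,226)]: print(w,ray(s,*w,.07).round(4))
E
```

```text
tablet1 0.68 115 358.4 198.5 [ 0.5622 -0.1021  0.08  ]
tablet1 0.55 112 356.6 171.7 [ 0.633  -0.0975  0.08  ]
tablet1 0.53 90 329.1 208.6 [ 0.534  -0.0272  0.08  ]
tablet1 0.52 105 330.0 187.4 [ 0.5896 -0.0289  0.08  ]
tablet1 0.48 85 328.3 169.7 [ 0.6364 -0.0237  0.08  ]
tablet2 0.68 115 358.4 198.5 [ 0.5622 -0.1021  0.08  ]
tablet2 0.55 112 356.6 171.7 [ 0.633  -0.0975  0.08  ]
tablet2 0.53 90 329.1 208.6 [ 0.534  -0.0272  0.08  ]
tablet2 0.52 105 330.0 187.4 [ 0.5896 -0.0289  0.08  ]
tablet2 0.48 85 328.3 169.7 [ 0.6364 -0.0237  0.08  ]
tray (324.2623596191406, 190.12376403808594) (75.52332305908203, 90.05086517333984) 84.2894058227539 0.85
storage_box (390.5494689941406, 186.67063903808594) (66.65792846679688, 44.98387908935547) 83.2901611328125 0.93
lid (284.238525390625, 191.90769958496094) (71.0718994140625, 9.922779083251953) 82.87498474121094 0.56
(305, 155) [0.6777 0.0375 0.07  ]
(369, 154) [ 0.6848 -0.1313  0.07  ]
(374, 221) [ 0.5061 -0.1436  0.07  ]
(309, 226) [0.4895 0.0231 0.07  ]
```

View pics/crop1.png

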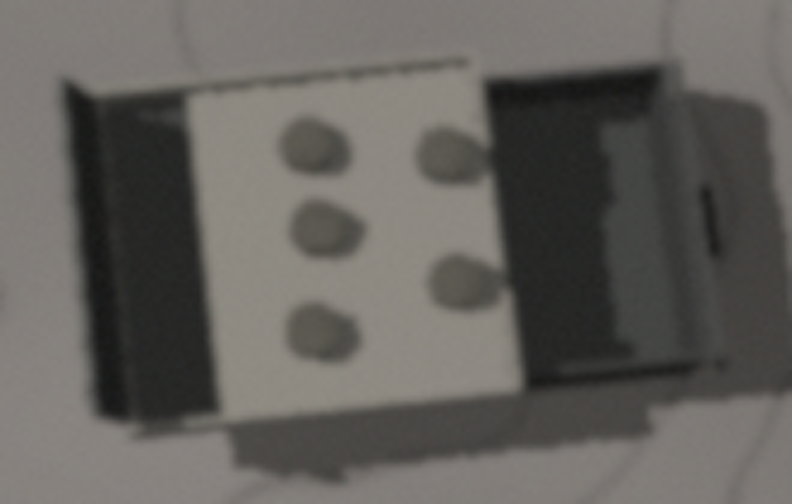

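```bash
cat >> h.py <<'E'
from scipy.spatial.transform import Rotation as Ro
O=np.array([.592,-.051,0]); YAW=6.8
RT=Ro.from_euler('z',YAW,degrees=True).as_matrix()
def tr(p): return RT.T@(np.array(p)-O)*1000
def go(x,y,z):
    "tool-axes shift for the fingertip middle to reach tray x,y,z mm, hand aligned"
    o=ctrl.get_obs(); R=Ro.from_euler('xyz',o['orientation'],degrees=True)
    tcp=O+RT@(np.array([x,y,z+178])/1000)
    Rt=Ro.from_euler('xyz',[180,0,YAW-90],degrees=True)
    print('shift',(R.inv().apply(tcp-o['tool_pos'])*1000).round(1),'turn',(R.inv()*Rt).as_rotvec(degrees=True).round(2))
def st():
    o=ctrl.get_obs(); print('t',o['clock'],'tip',(tr(o['tool_pos'])-[0,0,178]).round(1),o['orientation'].round(2),'F',o['force'].round(1),'op',round(o['opening'],4))
E
python3 -c "
from h import *
go(-55,-5,130);st()"
```

```text
shift [-485.   433.9   96.7] turn [ -0.     0.   -76.99]
t 1.5 tip [-429.8 -536.9  226.7] [-180.      0.   -160.19] F [0.1 0.6 0.1] op 0.0875
```

```bash
python3 -m inch '[0.5,-36,32,0,0,0,-8.5, 1,-73,65,0,0,0,-17, 1,-109,98,0,0,0,-25.5, 1,-145,130,0,0,0,-34, 1,-181,162,0,0,0,-42]'; python3 -c "
from h import *
go(-55,-5,130);st()"
```

```text
clock: 2.0
tool_pos: [0.3446, -0.4196, 0.4049]
orientation: [-180.0, -0.0, -117.9]
force: [1.6, -0.2, 0.4]
opening: 0.0532
gripper_force: 0.0
shift [-406.1   -4.1   96.9] turn [-3.000e-02 -1.000e-02 -3.466e+01]
t 2.0 tip [-289.3 -336.7  226.9] [-179.97   -0.   -117.86] F [ 1.6 -0.2  0.4] op 0.0532
```

```bash
python3 -m inch '[1,-48,0,0,0,0,-8, 1,-96,-1,0,0,0,-16, 1,-144,-1,5,0,0,-24, 1,-192,-2,15,0,0,-32, 1,-239,-2,30,0,0,-34.7]'; python3 -c "
from h import *
go(-55,-5,130);st()"
```

```text
clock: 2.5
tool_pos: [0.4597, -0.2097, 0.3756]
orientation: [-179.8, -0.0, -83.2]
force: [1.6, 0.1, 0.5]
opening: 0.0131
gripper_force: 0.0
shift [-136.9  -95.1   67.7] turn [-0.16 -0.04  0.03]
t 2.5 tip [-150.2 -141.9  197.6] [-1.7984e+02 -4.0000e-02 -8.3170e+01] F [1.6 0.1 0.5] op 0.0131
```

```bash
python3 -m inch '[1,-40,-28,17,0,0,0, 1,-80,-56,34,0,0,0, 1,-110,-76,50,0,0,0, 1,-130,-90,62,0,0,0, 1,-137,-95,67,0,0,0]'; python3 - <<'E'
from h import *
st(); go(-55,-5,130)
w=snap('wrist','wrist1.png'); s=snap('top')
for n,q in (('w',w),('t',s)):
    for t in ['trough','gap','tray','lid_edge']:
        print(n,t,[(tr(d['location']).round(1).tolist(),round(d['p'],2)) for d in ctrl.mark_of(q,t)[:2]])
    print([(tr(d['location']).round(1).tolist(),round(d['p'],2)) for d in ctrl.mark_of(q,'tablet1')])
E
```

```text
clock: 3.0
tool_pos: [0.5384, -0.0626, 0.3064]
orientation: [179.9, -0.0, -83.4]
force: [0.2, -1.1, 0.1]
opening: 0.0002
gripper_force: 0.0
t 3.0 tip [-54.6  -5.1 128.4] [179.93  -0.   -83.35] F [ 0.2 -1.1  0.1] op 0.0002
shift [-0.1  0.4 -1.6] turn [ 0.07 -0.   -0.15]
w trough []
w gap [([2.5, -75.1, 72.8], 0.96)]
w tray [([-2.4, -3.3, 0.0], 0.73)]
w lid_edge []
[([36.1, -50.6, 77.6], 0.86), ([-32.4, -52.4, 77.2], 0.82), ([50.6, 21.4, 75.8], 0.81), ([-51.3, 32.5, 74.0], 0.41)]
t trough [([-0.8, 102.7, 56.7], 0.66)]
t gap []
t tray [([1.2, -0.2, -2.3], 0.72)]
t lid_edge []
[([88.4, 449.5, 1.3], 0.63), ([-52.4, 26.8, 78.4], 0.58)]
```

View pics/wrist1.png

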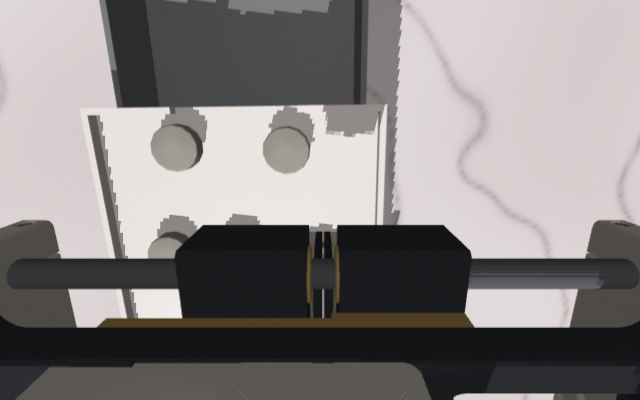

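```bash
python3 - <<'E'
from h import *
s=snap('wrist')
for n,u,v,z in [('rimL',83,110,.078),('rimR',387,105,.078),('D',177,148,.082),('E',286,149,.082),('left rim low',120,260,.078)]:
    print(n,tr(ray(s,u,v,z)).round(1))
for d in ctrl.trace(s,'tablet1'):
    v,u=np.nonzero(d['pixels']); print(round(d['p'],2),u.mean().round(),v.mean().round(),tr(ray(s,u.mean(),v.mean(),.08)).round(1))
E
```

```text
rimL [ 93.5 -78.3  78. ]
rimR [-96.4 -80.1  78. ]
D [ 35.9 -54.8  82. ]
E [-33.  -53.7  82. ]
left rim low [87.6 24.1 78. ]
0.59 177.0 151.0 [ 37.2 -52.7  80. ]
0.57 167.0 247.0 [52.2 13.2 80. ]
```

```bash
python3 -m inch '[1,0,0,25,0,0,0, 1,0,0,45,0,0,0, 1,0,0,52,0,0,0, 1,0,0,54,0,0,0, 1,0,0,54,0,0,0]'; python3 -m inch '[1,-10,0,0,0,0,0, 1,-20,0,0,0,0,0, 1,-30,0,0,0,0,0, 1,-40,0,0,0,0,0, 1,-45,0,0,0,0,0]';python3 - <<'E'
from h import *
st()
s=snap('wrist')
s=snap('side'); cv2.imwrite('pics/side1.png',cv2.resize(s['frame'][140:240,250:400],None,fx=5,fy=5,interpolation=cv2.INTER_CUBIC)[:,:,::-1])
E
```

```text
clock: 4.2
tool_pos: [0.538, -0.0646, 0.254]
orientation: [-180.0, -0.0, -83.5]
force: [-0.3, 0.4, 0.1]
opening: 0.0008
gripper_force: 0.0
clock: 4.7
tool_pos: [0.5325, -0.0187, 0.254]
orientation: [-180.0, 0.0, -83.4]
force: [-0.8, 0.5, 0.1]
opening: 0.0005
gripper_force: 0.1
t 4.7 tip [-55.3  39.1  76. ] [-1.7997e+02  1.0000e-02 -8.3430e+01] F [-0.8  0.5  0.1] op 0.0005
```

View pics/side1.png

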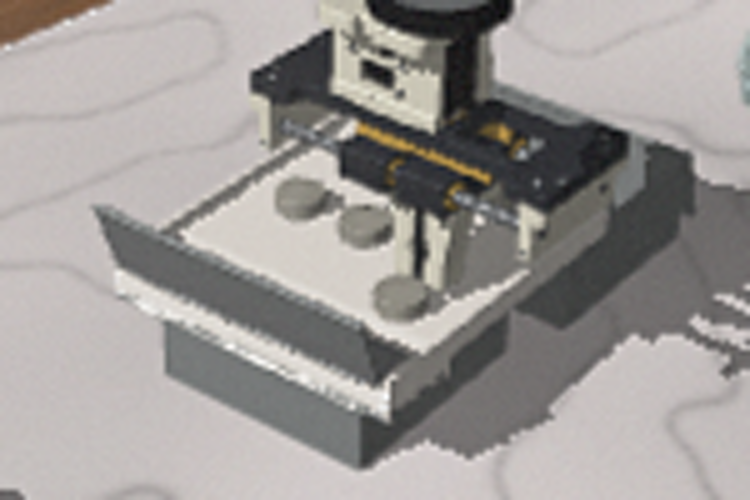

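```bash
python3 -m inch '[1,-8,0,1,0,0,0, 1,-16,0,1,0,0,0, 1,-23,0,1,0,0,0, 1,-29,0,1,0,0,0, 1,-34,0,1,0,0,0]'; python3 -m inch '[1,-4,0,0,0,0,0, 1,-6,0,0,0,0,0, 1,-6,0,0,0,0,0]'; python3 - <<'E'
from h import *
st()
s=snap('side'); cv2.imwrite('pics/side2.png',cv2.resize(s['frame'][140:240,250:400],None,fx=5,fy=5,interpolation=cv2.INTER_CUBIC)[:,:,::-1])
E
```

```text
clock: 5.3
tool_pos: [0.5286, 0.0144, 0.2526]
orientation: [180.0, -0.0, -83.5]
force: [-0.8, -0.5, 0.8]
opening: 0.0007
gripper_force: 0.1
clock: 5.6
tool_pos: [0.528, 0.02, 0.2527]
orientation: [-180.0, 0.0, -83.5]
force: [0.9, -0.4, -0.3]
opening: 0.0005
gripper_force: 0.0
t 5.6 tip [-55.2  78.1  74.7] [-180.      0.    -83.47] F [ 0.9 -0.4 -0.3] op 0.0005
```

View pics/side2.png

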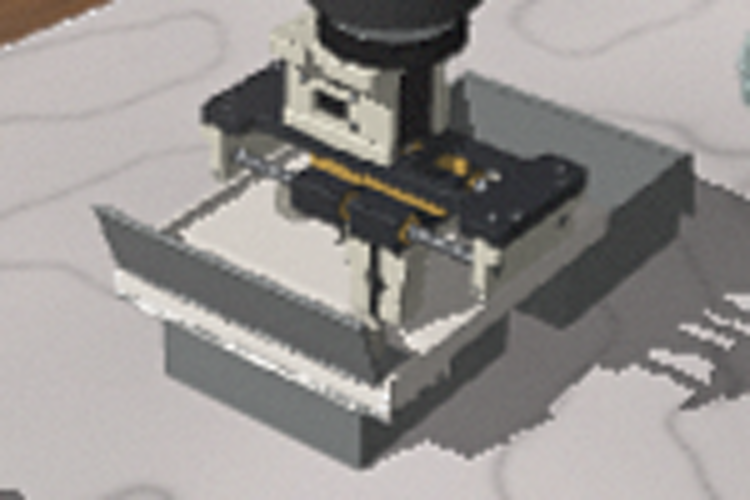

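```bash
python3 -m inch '[1,4,0,-15,0,0,0, 1,25,-10,-30,0,0,0, 1,55,-35,-30,0,0,0, 1,80,-54,-30,0,0,0, 1,86,-56,-28,0,0,0]'; python3 -m inch '[1,0,0,10,0,0,0, 1,0,0,25,0,0,0, 1,0,0,28,0,0,0, 1,-10,0,28,0,0,0, 1,-20,0,28,0,0,0]'; python3 -m inch '[1,-12,0,0,0,0,0, 1,-24,0,0,0,0,0, 1,-34,0,0,0,0,0, 1,-42,0,0,0,0,0, 1,-50,0,0,0,0,0]';python3 -m inch '[1,-6,0,0,0,0,0, 1,-11,0,0,0,0,0, 1,-15,0,0,0,0,0,1,-15,0,0,0,0,0]';  python3 -c "
from h import *
st()"
```

```text
clock: 6.15
tool_pos: [0.5953, -0.0613, 0.2807]
orientation: [-179.9, -0.0, -83.6]
force: [-0.3, -0.2, 0.2]
opening: 0.0003
gripper_force: 0.0
clock: 6.65
tool_pos: [0.5909, -0.0384, 0.253]
orientation: [-180.0, -0.0, -83.5]
force: [-0.0, 0.1, 1.1]
opening: 0.0003
gripper_force: 0.0
clock: 7.15
tool_pos: [0.5854, 0.0111, 0.2528]
orientation: [-180.0, 0.0, -83.5]
force: [-1.1, 0.6, -0.1]
opening: 0.0004
gripper_force: 0.1
clock: 7.55
tool_pos: [0.5838, 0.0255, 0.2526]
orientation: [180.0, -0.0, -83.5]
force: [0.0, 0.0, 0.3]
opening: 0.0003
gripper_force: 0.0
t 7.55 tip [ 0.9 76.9 74.6] [180.    -0.   -83.47] F [0.  0.  0.3] op 0.0003
```

```bash
python3 -m inch '[1,-2,0,0,0,0,0, 1,3,0,-15,0,0,0, 1,25,-10,-30,0,0,0, 1,55,-35,-30,0,0,0, 1,82,-48,-30,0,0,0]'; python3 -m inch '[1,2,0,2,0,0,0, 1,2,0,15,0,0,0, 1,2,0,28,0,0,0, 1,-4,0,30,0,0,0, 1,-12,0,30,0,0,0]'; python3 -m inch '[1,-12,0,0,0,0,0, 1,-24,0,0,0,0,0, 1,-36,0,0,0,0,0, 1,-46,0,0,0,0,0, 1,-54,0,0,0,0,0]';python3 -m inch '[1,-6,0,0,0,0,0, 1,-12,0,0,0,0,0, 1,-17,0,0,0,0,0, 1,-19,0,0,0,0,0,1,-19,0,0,0,0,0]';  python3 -c "
from h import *
st()"
```

```text
clock: 8.05
tool_pos: [0.6423, -0.0517, 0.2836]
orientation: [-179.9, -0.0, -83.4]
force: [0.1, 0.5, -0.7]
opening: 0.0004
gripper_force: 0.0
clock: 8.55
tool_pos: [0.6387, -0.0381, 0.2516]
orientation: [179.9, -0.0, -83.5]
force: [-0.1, 0.8, 0.6]
opening: 0.0001
gripper_force: 0.0
clock: 9.05
tool_pos: [0.6332, 0.016, 0.253]
orientation: [-180.0, 0.0, -83.4]
force: [-0.4, 0.5, 0.6]
opening: 0.0005
gripper_force: 0.1
clock: 9.55
tool_pos: [0.6311, 0.0337, 0.2526]
orientation: [180.0, -0.0, -83.5]
force: [0.4, -0.1, -0.5]
opening: 0.0001
gripper_force: 0.0
t 9.55 tip [48.8 79.5 74.6] [180.    -0.   -83.48] F [ 0.4 -0.1 -0.5] op 0.0001
```

```bash
python3 -m inch '[1,3,0,-15,0,0,0, 1,3,0,-50,0,0,0, 1,0,10,-90,0,0,0, 1,-30,30,-110,0,0,0, 1,-75,45,-110,0,0,0]'; python3 -m inch '[1,-30,4,0,0,0,0, 1,-45,4,0,0,0,0]'; python3 - <<'E'
from h import *
st()
s=snap('wrist','wrist2.png')
for q in (s,snap('top'),snap('side')):
    for t in ['lid_edge']: print(t,[(tr(d['location']).round(1).tolist(),round(d['p'],2)) for d in ctrl.mark_of(q,t)[:2]])
    print([(tr(d['location']).round(1).tolist(),round(d['p'],2)) for d in ctrl.mark_of(q,'tablet1')])
E
```

```text
clock: 10.05
tool_pos: [0.5781, 0.102, 0.3664]
orientation: [-179.7, 0.1, -83.7]
force: [0.5, 1.3, -0.2]
opening: 0.0006
gripper_force: 0.0
clock: 10.25
tool_pos: [0.568, 0.1488, 0.3634]
orientation: [-179.9, 0.0, -83.4]
force: [1.2, -0.4, -0.5]
opening: 0.0006
gripper_force: 0.0
t 10.25 tip [-2.000e-01  2.013e+02  1.854e+02] [-1.7994e+02  5.0000e-02 -8.3410e+01] F [ 1.2 -0.4 -0.5] op 0.0006
lid_edge [([-2.5, 148.4, 117.8], 0.97)]
[([51.5, 98.8, 60.7], 0.87), ([5.8, 96.4, 61.0], 0.85), ([-51.3, 98.7, 59.9], 0.58)]
lid_edge [([-0.2, 149.9, 117.1], 0.91)]
[([4.2, 95.0, 63.9], 0.62), ([45.4, 97.8, 59.8], 0.59), ([-33.1, -50.2, 79.9], 0.55), ([37.7, -55.8, 77.3], 0.44), ([-56.8, 95.6, 65.3], 0.43)]
lid_edge [([-3.3, 146.9, 116.4], 0.77)]
[([36.7, -54.7, 76.2], 0.65), ([-57.4, 98.4, 63.3], 0.56), ([-32.7, -55.7, 75.7], 0.43)]
```

View pics/wrist2.png

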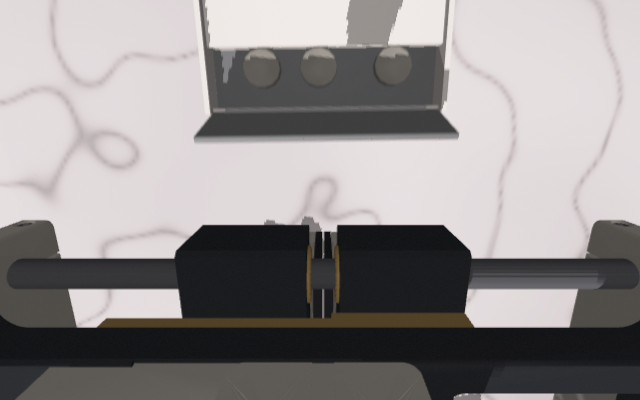

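```bash
python3 -m inch '[1,10,0,20,0,0,0, 1,20,0,45,0,0,0, 1,28,0,65,0,0,0, 1,31,0,72,0,0,0, 1,31,0,72,0,0,0]'; python3 -c "
from h import *
st();go(0,158,113);go(0,142.5,113)"
```

```text
clock: 11.2
tool_pos: [0.5723, 0.1156, 0.2898]
orientation: [179.9, -0.1, -83.6]
force: [-0.3, -0.5, 0.3]
opening: 0.0004
gripper_force: 0.0
t 11.2 tip [  0.2 167.8 111.8] [ 1.7989e+02 -5.0000e-02 -8.3550e+01] F [-0.3 -0.5  0.3] op 0.0004
shift [ 9.8  0.1 -1.2] turn [ 0.11 -0.05 -0.35]
shift [25.3  0.  -1.2] turn [ 0.11 -0.05 -0.35]
```

```bash
python3 -m inch '[1,6,0,-1,0,0,0, 1,11,0,-1,0,0,0, 1,16,0,-1,0,0,0, 1,21,0,-1,0,0,0, 1,26,0,-1,0,0,0]'; python3 -m inch '[1,5,0,0,0,0,0, 1,10,0,0,0,0,0, 1,15,0,2,0,0,0, 1,20,0,4,0,0,0, 1,20,0,4,0,0,0]'; python3 - <<'E'
from h import *
st()
for q in (snap('top'),snap('side')):
    for t in ['lid_edge']: print(t,[(tr(d['location']).round(1).tolist(),round(d['p'],2)) for d in ctrl.mark_of(q,t)[:2]])
E
```

```text
clock: 11.7
tool_pos: [0.5762, 0.0915, 0.294]
orientation: [-179.7, 0.1, -83.4]
force: [-1.7, 5.1, 5.1]
opening: 0.0004
gripper_force: 2.8
clock: 12.2
tool_pos: [0.5786, 0.0711, 0.2897]
orientation: [-179.7, 0.1, -83.5]
force: [1.8, 3.0, 4.2]
opening: 0.0006
gripper_force: 2.2
t 12.2 tip [  1.2 122.8 111.7] [-1.7973e+02  8.0000e-02 -8.3460e+01] F [1.8 3.  4.2] op 0.0006
lid_edge [([-4.8, 115.3, 118.3], 0.68)]
lid_edge [([-2.4, 106.6, 116.8], 0.95)]
```

```bash
python3 -m inch '[1,5,0,4,0,0,0, 1,10,0,8,0,0,0, 1,14,0,12,0,0,0, 1,17,0,16,0,0,0, 1,20,0,20,0,0,0]'; python3 -m inch '[1,2,0,4,0,0,0, 1,3,0,7,0,0,0, 1,4,0,9,0,0,0, 1,4,0,11,0,0,0,1,4,0,11,0,0,0]'; python3 - <<'E'
from h import *
st()
for q in (snap('side'),):
    for t in ['lid_edge']: print(t,[(tr(d['location']).round(1).tolist(),round(d['p'],2)) for d in ctrl.mark_of(q,t)[:2]])
E
```

```text
clock: 12.9
tool_pos: [0.5811, 0.0513, 0.2696]
orientation: [-179.7, 0.0, -83.4]
force: [1.4, 5.3, 6.2]
opening: 0.0006
gripper_force: 4.0
clock: 13.4
tool_pos: [0.5816, 0.0477, 0.2584]
orientation: [-179.7, 0.0, -83.4]
force: [1.7, 3.5, 5.9]
opening: 0.0002
gripper_force: 2.8
t 13.4 tip [ 1.4 99.2 80.4] [-1.7974e+02  4.0000e-02 -8.3420e+01] F [1.7 3.5 5.9] op 0.0002
lid_edge [([-4.8, 77.4, 81.1], 0.56)]
```

```bash
python3 -m inch '[1,0,0,1,0,0,0, 1,0,0,2,0,0,0, 1,0,0,3,0,0,0, 1,0,0,3.5,0,0,0]'; python3 -m inch '[1,0,0,0.5,0,0,0]'; python3 -m inch '[1,0,0,0.5,0,0,0]'
```

```text
clock: 13.9
tool_pos: [0.5817, 0.0474, 0.2553]
orientation: [-179.7, 0.0, -83.4]
force: [1.8, 2.6, 9.0]
opening: 0.0004
gripper_force: 4.5
clock: 14.0
tool_pos: [0.5817, 0.0474, 0.2548]
orientation: [-179.7, 0.0, -83.4]
force: [0.9, 1.0, 9.0]
opening: 0.0004
gripper_force: 4.6
clock: 14.1
tool_pos: [0.5818, 0.0474, 0.2544]
orientation: [-179.7, 0.0, -83.4]
force: [2.0, 2.5, 10.4]
opening: 0.0006
gripper_force: 5.2
```

```bash
python3 -m inch '[1,0,0,0.5,0,0,0]'|sed -n '2p;4p'; python3 -m inch '[1,0,0,0.4,0,0,0]'|sed -n '2p;4p'; python3 -m inch '[1,0,0,0.3,0,0,0]'|sed -n '2p;4p'
```

```text
tool_pos: [0.5818, 0.0474, 0.2542]
force: [-1.2, 2.5, 15.7]
tool_pos: [0.5817, 0.0474, 0.2542]
force: [-1.6, 1.8, 17.8]
tool_pos: [0.5817, 0.0474, 0.2542]
force: [-2.7, 1.1, 19.3]
```

```bash
python3 -m inch '[1,0,0,0.4,0,0,0]'|sed -n '2p;4p'; python3 -m inch '[1,0,0,0,0,0,0, 1,0,0,0,0,0,0, 1,0,0,0,0,0,0]'|sed -n '1,2p;4p';python3 -m inch '[1,0,0,0,0,0,0, 1,0,0,0,0,0,0, 1,0,0,0,0,0,0, 1,0,0,0,0,0,0]'|sed -n '1,2p;4p'
```

```text
tool_pos: [0.5817, 0.0474, 0.2541]
force: [-4.0, 2.7, 23.2]
clock: 14.8
tool_pos: [0.5817, 0.0474, 0.2542]
force: [-3.7, 2.5, 20.1]
clock: 15.2
tool_pos: [0.5817, 0.0474, 0.2542]
force: [-3.4, 1.9, 19.6]
```

```bash
python3 -m inch '[1,0,0,-3,0,0,0, 1,0,0,-15,0,0,0, 1,0,0,-45,0,0,0, 1,20,0,-65,0,0,0, 1,55,-10,-65,0,0,0]'|sed -n '1,4p'; python3 -m inch '[0.43,35,-15,0,0,0,0, 0.43,45,-25,0,0,0,0, 0.43,45,-25,0,0,0,0]'; python3 - <<'E'
from h import *
st()
s=snap('wrist','w3.png')
for n,q in (('w',s),('t',snap('top')),('s',snap('side'))):
    print(n,[(tr(d['location']).round(1).tolist(),round(d['p'],2)) for d in ctrl.mark_of(q,'lid_edge')[:2]],
    [(tr(d['location']).round(1).tolist(),round(d['p'],2)) for d in ctrl.mark_of(q,'tablet1')])
for d in ctrl.trace(s,'tablet1'):
    v,u=np.nonzero(d['pixels']); print(round(d['p'],2),u.mean().round(),v.mean().round(),tr(ray(s,u.mean(),v.mean(),.08)).round(1))
E
```

```text
clock: 15.7
tool_pos: [0.5967, -0.0059, 0.3197]
orientation: [-179.7, 0.0, -83.3]
force: [0.9, 0.6, -0.1]
clock: 16.0
tool_pos: [0.6271, -0.05, 0.3154]
orientation: [180.0, -0.0, -83.6]
force: [-0.3, 0.9, 0.3]
opening: 0.0187
gripper_force: 0.0
t 16.0 tip [ 35.   -3.2 137.4] [ 1.7995e+02 -2.0000e-02 -8.3630e+01] F [-0.3  0.9  0.3] op 0.0187
w [] [([-30.5, -51.9, 76.6], 0.89), ([37.3, -50.2, 75.1], 0.57), ([48.3, 96.2, 56.6], 0.36)]
t [([-1.1, 83.7, 74.9], 0.82)] [([-32.3, -52.8, 78.2], 0.41)]
s [] [([-35.3, -54.1, 77.1], 0.52), ([38.0, -56.3, 80.1], 0.38)]
0.86 422.0 144.0 [-31.6 -50.8  80. ]
0.62 308.0 314.0 [46.2 77.1 80. ]
```

View pics/w3.png

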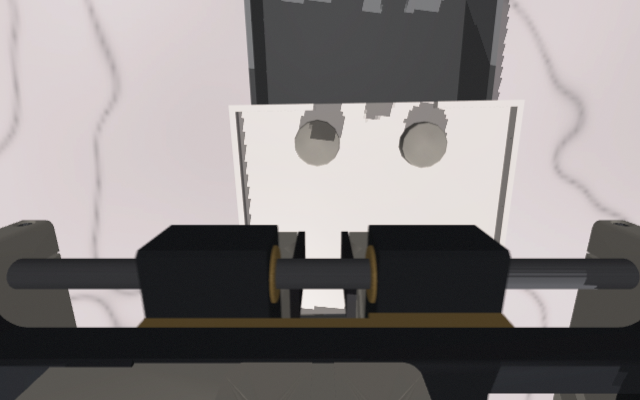

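```bash
python3 -m inch '[0.47,25,-1,10,0,0,0, 0.47,45,-2,20,0,0,0, 0.47,50,-2,30,0,0,0, 0.47,50,-2,32,0,0,0, 0.47,50,-2,32,0,0,0]'; python3 - <<'E'
from h import *
st(); go(37,-53,75)
E
```

```text
clock: 17.0
tool_pos: [0.6339, -0.0976, 0.2832]
orientation: [179.9, 0.0, -83.5]
force: [-0.7, 0.2, 0.2]
opening: 0.0465
gripper_force: 0.0
t 17.0 tip [ 36.1 -51.2 105.2] [179.95   0.   -83.49] F [-0.7  0.2  0.2] op 0.0465
shift [ 1.8 -1.  30.2] turn [ 0.05  0.   -0.29]
```

```bash
python3 -m inch '[0.47,2,-1,10,0,0,0, 0.47,2,-1,20,0,0,0, 0.47,2,-1,27,0,0,0, 0.47,2,-1,30,0,0,0, 0.47,2,-1,30,0,0,0]'|grep force; python3 -m inch '[0.75,0,0,0,0,0,0, 0.75,0,0,0,0,0,0,0.75,0,0,0,0,0,0, 0.75,0,0,0,0,0,0, 0.75,0,0,0,0,0,0]'; python3 -c "
from h import *
st()"
```

```text
force: [-0.5, -0.6, 0.5]
gripper_force: 0.0
clock: 18.0
tool_pos: [0.6354, -0.0998, 0.2539]
orientation: [-180.0, -0.0, -83.5]
force: [0.1, 0.8, 1.5]
opening: 0.0283
gripper_force: 30.0
t 18.0 tip [ 37.3 -53.6  75.9] [-179.96   -0.    -83.48] F [0.1 0.8 1.5] op 0.0283
```

```bash
python3 -m inch '[0.75,-12,0,0,0,0,0, 0.75,-26,0,0,0,0,0, 0.75,-38,4,0,0,0,0, 0.75,-40,16,0,0,0,0, 0.75,-40,25,0,0,0,0]'|grep -v o:; python3 -m inch '[0.5,0,0,0,0,0,0, 0.5,0,0,0,0,0,0, 0.5,0,0,0,0,0,0, 0.5,0,0,-25,0,0,0, 1,-15,0,-40,0,0,0]'; python3 -m inch '[1,-37,0,-10,0,0,0, 1,-37,0,-10,0,0,0, 1,-37,0,-10,0,0,0, 1,-37,0,-10,0,0,0]'; python3 - <<'E'
from h import *
st()
for q in (snap('wrist','w4.png'),snap('top'),snap('side')):
    print([(tr(d['location']).round(1).tolist(),round(d['p'],2)) for d in ctrl.mark_of(q,'tablet1')])
E
```

```text
clock: 18.5
tool_pos: [0.6052, -0.0619, 0.2539]
orientation: [-179.9, 0.0, -83.4]
force: [1.5, -0.5, 3.7]
opening: 0.0284
gripper_force: 30.0
clock: 19.0
tool_pos: [0.6044, -0.049, 0.294]
orientation: [179.9, -0.0, -83.6]
force: [0.2, -0.1, -0.2]
opening: 0.0396
gripper_force: 0.0
clock: 19.4
tool_pos: [0.5998, -0.0113, 0.3031]
orientation: [180.0, 0.0, -83.5]
force: [-0.3, -0.6, -0.2]
opening: 0.0096
gripper_force: 0.0
t 19.4 tip [ 12.4  38.5 125.1] [179.95   0.   -83.49] F [-0.3 -0.6 -0.2] op 0.0096
[([-33.6, -53.7, 77.8], 0.95), ([7.9, -7.7, 77.7], 0.85)]
[([-32.8, -52.4, 77.9], 0.56), ([4.2, -121.7, -3.0], 0.48), ([6.7, -14.9, 75.8], 0.47), ([87.5, 450.9, -2.6], 0.29)]
[([10.4, -16.5, 77.3], 0.44), ([-32.2, -54.1, 77.9], 0.39)]
```

View pics/w4.png

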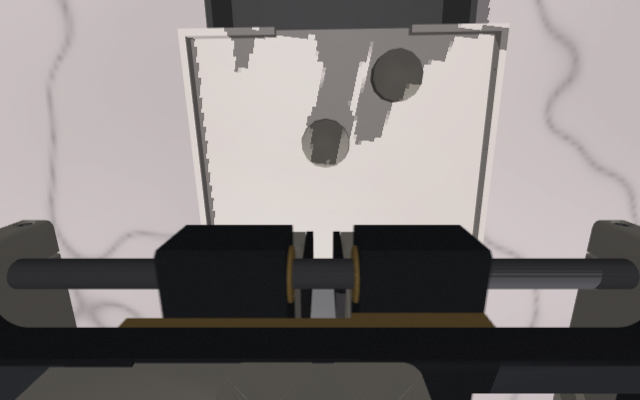

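```bash
python3 -m inch '[1,13,-2,10,0,0,0, 1,13,-2,30,0,0,0, 1,13,-2,45,0,0,0, 1,13,-2,50,0,0,0, 1,15,-2,50,0,0,0]'|grep -A3 k:; python3 -m inch '[1,10,0,0,0,0,0, 1,20,0,0,0,0,0, 1,32,0,0,0,0,0, 1,44,0,0,0,0,0, 1,54,0,0,0,0,0]'|grep -A3 k:; python3 -m inch '[1,10,0,0,0,0,0, 1,20,0,0,0,0,0, 1,30,0,0,0,0,0, 1,38,0,0,0,0,0, 1,46,0,0,0,0,0]'|grep -A3 k:;  python3 -m inch '[1,4,0,0,0,0,0, 1,4,0,0,0,0,0]'|grep -A3 k:; python3 - <<'E'
from h import *
st()
for q in (snap('top'),snap('side')):
    print([(tr(d['location']).round(1).tolist(),round(d['p'],2)) for d in ctrl.mark_of(q,'tablet1')])
E
```

```text
clock: 20.2
tool_pos: [0.6035, -0.0265, 0.2524]
orientation: [179.9, -0.0, -83.5]
force: [1.2, -0.1, -0.6]
clock: 20.7
tool_pos: [0.6099, -0.081, 0.2539]
orientation: [-180.0, 0.0, -83.5]
force: [0.1, 0.4, -0.2]
clock: 21.2
tool_pos: [0.6151, -0.126, 0.2535]
orientation: [180.0, 0.0, -83.5]
force: [-0.5, 0.3, 0.1]
clock: 21.4
tool_pos: [0.6155, -0.1298, 0.2535]
orientation: [180.0, 0.0, -83.5]
force: [-0.1, -0.1, -1.0]
t 21.4 tip [ 14.  -81.   75.5] [179.99   0.   -83.52] F [-0.1 -0.1 -1. ] op 0.0007
[([12.0, -113.5, 10.2], 0.52), ([-32.4, -48.9, 74.6], 0.4)]
[([-28.9, -49.7, 74.6], 0.6)]
```

```bash
python3 -m inch '[0.47,0,0,-20,0,0,0, 0.47,-10,10,-40,0,0,0, 0.47,-22,35,-40,0,0,0, 0.47,-28.5,47,-40,0,0,0, 0.47,-28.5,47,-40,0,0,0]'|grep -A3 k:; python3 -m inch '[0.47,0,0,0,0,0,0, 0.47,0,0,0,0,0,0, 0.47,0,0,0,0,0,0]'; python3 -c "
from h import *
st();go(-33,-52.5,75.5)"
```

```text
clock: 22.1
tool_pos: [0.5641, -0.1056, 0.2939]
orientation: [180.0, 0.0, -83.4]
force: [0.8, 0.4, -0.6]
clock: 22.4
tool_pos: [0.5661, -0.1064, 0.2932]
orientation: [180.0, -0.0, -83.5]
force: [0.9, -0.3, -0.8]
opening: 0.0464
gripper_force: 0.0
t 22.4 tip [-32.3 -52.  115.2] [ 1.7998e+02 -1.0000e-02 -8.3500e+01] F [ 0.9 -0.3 -0.8] op 0.0464
shift [ 0.5  0.7 39.7] turn [ 0.02 -0.01 -0.3 ]
```

```bash
python3 -m inch '[0.47,0,0,15,0,0,0, 0.47,0,0,30,0,0,0, 0.47,0,0,37,0,0,0, 0.47,0,0,40,0,0,0, 0.47,0,0,40,0,0,0]'|grep force; python3 -m inch '[0.75,0,0,0,0,0,0, 0.75,0,0,0,0,0,0,0.75,0,0,0,0,0,0, 0.75,0,0,0,0,0,0, 0.75,0,0,0,0,0,0]'|grep -v o:; python3 -m inch '[0.75,-12,0,0,0,0,0, 0.75,-26,-4,0,0,0,0, 0.75,-38,-12,0,0,0,0, 0.75,-40,-24,0,0,0,0, 0.75,-40,-32,0,0,0,0]'|grep -v o:; python3 -m inch '[0.5,0,0,0,0,0,0, 0.5,0,0,0,0,0,0, 0.5,0,0,0,0,0,0, 0.5,0,0,-25,0,0,0, 1,-15,0,-40,0,0,0]'; python3 -m inch '[1,-37,0,-10,0,0,0, 1,-37,0,-10,0,0,0, 1,-37,0,-10,0,0,0, 1,-37,0,-10,0,0,0]'; python3 - <<'E'
from h import *
st()
for q in (snap('wrist'),snap('top'),snap('side')):
    print([(tr(d['location']).round(1).tolist(),round(d['p'],2)) for d in ctrl.mark_of(q,'tablet1')])
E
```

```text
force: [0.2, -0.0, 0.8]
gripper_force: 0.0
clock: 23.4
tool_pos: [0.5657, -0.1062, 0.2541]
orientation: [-180.0, -0.0, -83.5]
force: [-0.2, -0.1, 3.1]
opening: 0.0284
gripper_force: 30.0
clock: 23.9
tool_pos: [0.5916, -0.0617, 0.2539]
orientation: [179.7, -0.0, -83.4]
force: [-12.3, -2.4, 17.8]
opening: 0.0283
gripper_force: 30.0
clock: 24.4
tool_pos: [0.5913, -0.0483, 0.2943]
orientation: [-180.0, -0.0, -83.6]
force: [0.6, -0.5, -0.3]
opening: 0.0395
gripper_force: 0.0
clock: 24.8
tool_pos: [0.5867, -0.011, 0.3033]
orientation: [180.0, 0.0, -83.5]
force: [-0.2, -0.4, -0.6]
opening: 0.0092
gripper_force: 0.0
t 24.8 tip [ -0.6  40.3 125.3] [ 1.7998e+02  1.0000e-02 -8.3470e+01] F [-0.2 -0.4 -0.6] op 0.0092
[([-0.2, -11.5, 78.7], 0.89)]
[([11.9, -116.2, 10.7], 0.64), ([4.0, -1.1, 0.5], 0.62), ([-0.0, -8.5, 76.2], 0.53)]
[]
```

```bash
python3 -m inch '[1,13,0,10,0,0,0, 1,13,0,30,0,0,0, 1,13,0,45,0,0,0, 1,13,0,50,0,0,0, 1,15,0,50,0,0,0]'|grep -A3 k:; python3 -m inch '[1,10,0,0,0,0,0, 1,20,0,0,0,0,0, 1,32,0,0,0,0,0, 1,44,0,0,0,0,0, 1,54,0,0,0,0,0]'|grep -A3 k:; python3 -m inch '[1,10,0,0,0,0,0, 1,20,0,0,0,0,0, 1,30,0,0,0,0,0, 1,38,0,0,0,0,0, 1,46,0,0,0,0,0]'|grep -A3 k:;  python3 -m inch '[1,5,0,0,0,0,0, 1,6,0,0,0,0,0, 1,6,0,0,0,0,0, 1,0,0,-30,0,0,0, 1,0,0,-75,0,0,0]'|grep -A3 k:; python3 -m inch '[1,-20,0,-30,0,0,0, 1,-40,0,-60,0,0,0, 1,-40,0,-60,0,0,0]'|grep -A3 k:; python3 - <<'E'
from h import *
st()
s=snap('wrist','w5.png')
for q in (s,snap('top'),snap('side')):
    print([(tr(d['location']).round(1).tolist(),round(d['p'],2)) for d in ctrl.mark_of(q,'lid_edge')],[(tr(d['location']).round(1).tolist(),round(d['p'],2)) for d in ctrl.mark_of(q,'tablet1')])
E
```

```text
clock: 25.6
tool_pos: [0.5884, -0.0267, 0.2525]
orientation: [179.9, -0.0, -83.5]
force: [-0.0, 0.4, 0.0]
clock: 26.1
tool_pos: [0.5948, -0.0811, 0.2539]
orientation: [-180.0, 0.0, -83.5]
force: [0.3, 0.3, 0.8]
clock: 26.6
tool_pos: [0.6, -0.1262, 0.2535]
orientation: [180.0, -0.0, -83.5]
force: [-0.3, -0.5, 0.4]
clock: 27.1
tool_pos: [0.599, -0.1248, 0.3266]
orientation: [179.6, 0.0, -83.5]
force: [1.6, 0.0, 0.9]
clock: 27.4
tool_pos: [0.5962, -0.0839, 0.3938]
orientation: [-179.5, -0.0, -83.3]
force: [0.4, 0.1, 0.5]
t 27.4 tip [  0.3 -33.2 215.8] [-1.7953e+02 -3.0000e-02 -8.3340e+01] F [0.4 0.1 0.5] op 0.0002
[([-3.9, 80.3, 73.3], 0.53)] [([10.7, -110.6, 11.8], 0.78), ([-3.3, -100.2, 20.8], 0.74)]
[] [([13.6, -113.3, 10.6], 0.58), ([-5.1, -98.0, 19.7], 0.49)]
[([-4.4, 78.4, 75.7], 0.97)] []
```

View pics/w5.png

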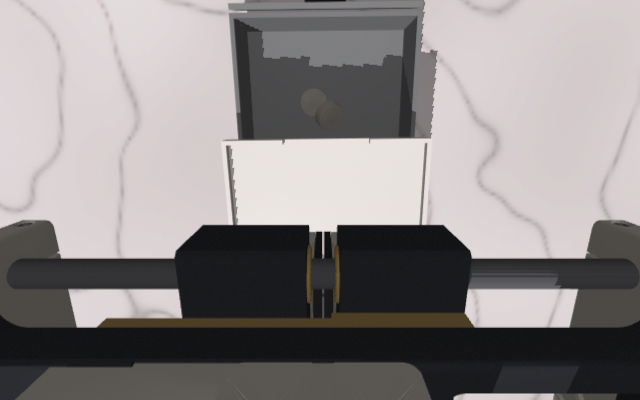

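The picture shows both leftover tablets in the storage box at (314,102) and (329,115), with the deck empty. The networks put the lid's edge at its shut height. I'm handing in the job.

```bash
python3 -m inch '[1,0,0,0,0,0,0, 1,0,0,0,0,0,0]'|grep -A1 k:; python3 -c "
from plant import ctrl
print(ctrl.close_job())"
```

```text
clock: 28.05
tool_pos: [0.5955, -0.0859, 0.3883]
the job is handed in; nothing more can be done
None
```

The job is handed in: three tablets are in the trough under the lid, which I shut and held at about 20 N for over half a second; the other two then went through the gap into the storage box, and nothing else on the sill was touched. I gripped those last two briefly to slide them in line with the gap before sweeping them out, and I didn't re-check the seal, only that the lid still lay at its shut height.

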